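Reset the tripped breaker on the kitchen power box

ROBOT

A 7-joint arm with a two-finger parallel gripper is mounted at the origin on a cart in front of the work surface, level with it; the furniture and walls round the work are solid. World frame = base frame: x ahead of the robot, y to its left, z up, the work surface at z = 0. Lengths are in m, angles in rad, forces in N, time in s.
With the tool pointing down it reaches from about 0.4 to 0.875 m from the base axis. Payload 19.3 kg.
Tool frame: the origin (TCP) lies midway between the tips of the shut fingers; the grasp point (between the pads) lies 19 mm behind it; z points along the fingers, y is the line along which they close (so a half turn about z gives the same grasp; the last joint's range is limited). The gripper opens to 85 mm and grips with 20 to 120 N. Pads are 22 mm wide; open, the fingers measure 114 mm over their backs; the gripper's body (76 mm by 85 mm) begins 54 mm behind the grasp point. The pads swing forward as they close: fully open they stand 13 mm farther back than shut.
Start: joints at [-1.253, 0.521, -0.036, 1.599, 0.021, 1.021, -0.113], TCP at [0.236, 0.579, 0.199] pointing down, gripper open.
Joint ranges: [-2.91, 2.91], [-0.3, 2.13], [-1.5, 1.42], [0.17, 2.43], [-1.26, 4.41], [0.16, 1.93], [-2.52, 2.52]. Speed limits (rad/s): [1.89, 1.89, 2.39, 2.39, 3.01, 3.01, 3.01].

INTERFACE

Orientations are given as [roll, pitch, yaw] about the fixed x, y, z axes, in that order (R = Rz(yaw) Ry(pitch) Rx(roll)).
In Python, from workcell import bot gives the robot as it stands.
- The arm moves only by the tool move_arm, never from a script. Its argument "series" is a list of rows, each a list of 3 entries, a list of its own where there are three numbers: the shift along the tool's x, y, z in cm, then the turn, a rotation vector about the tool's x, y, z in rad, then the opening in per cent of the stroke, from 0 (shut) to 100 (fully open). A call has 1 to 20 rows; each row is the pose to reach, as a shift and turn from the pose commanded when the call began, along the tool's axes at that moment; what a row does not reach only later rows make up. A row lasts 1/12 s, in which the tool goes at most 41.7 mm and 7.16 degrees, less where a joint would pass 70% of its speed; a pose out of reach is approached as far as the arm can. A call with a gripper value outside its range is refused whole. The fingers move at their own pace and stop on an object; "squeeze" is the grip in N (left out, the last holds). Time passes only in rows, so rows that repeat a pose let the fingers close. It gives the time, the measured TCP pose, the force, the opening and the grip force at its end, in the units of the state.
- bot.observe(): the state, without advancing time (a new reading comes with each control period).
- bot.grab_frame(name): name is "scene" or "top" or "wrist"; returns (picture, depth): 480x640x3 uint8, red, green, blue; 480x640 float32, m along the optical axis (not along the pixel's ray), 0 where there is no reading.
- bot.camera_params(name): a dict with "fovy" (degrees; the focal length in pixels is half the picture's height over the tangent of half this angle, whatever the lens; pixels are square), "cx", "cy" (the principal point, pixels), "dist_coeffs" ([k1, k2, p1, p2, k3] as OpenCV has them; the pictures are not rectified), "R" (3x3) and "t" (3): a world point X has camera coordinates R X + t; the wrist camera has in their place "tool_from_camera" (4x4, takes a point from camera to tool coordinates, whose origin is the TCP and whose axes are the flange's). Camera axes: x right, y down, z forward; pixel columns grow to the right and rows downward; lengths in m; the calibration is good to about 2 mm. A picture is of the moment at which its call begins: read the wrist's pose just before it. camera_params takes no time and is no camera call.
- bot.job_done(): hands the job in; it is judged then, once.
Trained networks look in the newest picture that a camera, given by its name, has taken for a name from the list of things; names that differ only in an ending like _2 or _b are one class to them, and where a whole thing is asked for, a point or a joint stands for the part that bears it (a point fixed in the world has none). Each returns a list of dicts, best first, with "conf" (0 to 1); they miss things now and then, are a little off and sometimes report something else, mostly with a low value. They report only what shows in the picture. A call takes as long as a camera call.
- bot.find_in(camera, thing): "bbox" ([left, top, right, bottom] in pixels, round what is visible of it).
- bot.trace(camera, thing): "mask" (480x640 bool, what is visible of it) and "bbox" ([left, top, right, bottom] in pixels, round what is visible of it).
The state is a dict: "clock": time; "qpos": joint angles; "qd": joint speeds; "joint_efforts": joint torques, N m; "position": TCP position; "tool_rot": TCP orientation; "force": force on the tool from outside, world axes, zero at the start; "moment": the same for the moment, N m; "grip_width": finger opening in m; "finger_force": force on a finger pad.
Only numpy, scipy, OpenCV 4.12 (cv2) and the standard library are available. Lean on these libraries where they do the work, as an engineer would, in place of code of your own. Each camera call takes 0.05 s, during which the arm holds its last target. There are 200 camera calls.

TASK

One of the three breakers on the grey power box on the worktop has tripped: its black, white-tipped lever stands about upright, half-way between the red ON end and the green OFF end. Reset it: push that lever fully over to OFF (green), then throw it fully over to ON (red) and let go. Leave the other two levers as they are, one on and one off.

Things in the scene. Friction and masses are not known exactly. Their poses are not given: they have to be found in the camera images.
- fault_pivot (a point): on the tripped breaker's lever hinge axis, at mid width, 64 mm above the worktop, 8 mm below the top face of its white case (104 mm long in x, 50 wide). x points level to the ON end (red stripe, away from the robot), -x to the OFF end (green), y along the hinge axis and the row, z up. One of 3 alike, 60 mm apart, on a fixed grey box 140 x 200 x 50 mm turned up to 20 deg; any may be the tripped one
- fault_lever (a joint): tripped lever, rad: 0 upright, positive leaning to +x (ON), negative to -x (OFF); stops at +0.65 (fully ON) and -0.65 (fully OFF); starts within 0.12 of 0. Black white-tipped paddle 22 mm wide in y, 10 mm thick, free end 55 mm from the hinge axis. Friction alone (0.08 N m, 2 to 4 N at the paddle), no spring: it stays where it is left. Resets only if pushed to OFF first, then to ON
- live_lever (a joint): lever of another breaker in the row, same shape and signs; it is ON, leaning to the red end at +0.58 to +0.65, and must be left so
- spare_lever (a joint): lever of the third breaker in the row, same shape and signs; it is OFF, leaning to the green end at -0.65 to -0.58, and must be left so

How it is judged:
On the way:
1. the tripped lever is pushed fully to OFF (value of joint fault_lever below -0.47 rad), for 0.1 s.
At the end, for the whole second after the job is handed in: the tripped breaker's lever, having been fully OFF, is fully ON and the other two are as they were, one ON and one OFF: each within 0.18 rad (10 degrees) of its stop (value of joint each of fault_lever, live_lever above 0.47 rad and value of joint spare_lever below -0.47 rad); the robot touches nothing.
It fails at once if the lever that was on is moved more than 10 degrees from its stop (value of joint live_lever below 0.47 rad).
It fails at once if the lever that was off is moved more than 10 degrees from its stop (value of joint spare_lever above -0.47 rad).
It also fails if it takes over 38 s, if anything falls off the work surface, if the arm or the gripper's body presses on something with over 40 N, if the wrist force passes 120 N, or if a joint passes its speed limit or range.

## Working session

There is one attempt and no reset: what is moved stays moved. The work goes in short steps, Python scripts to look and compute and a tool call to move; the robot and the scene stay as the last step left them, time stands still between calls to the robot, and variables do not carry over. Pictures are saved under pics/ and viewed, at most 10 in all, crops included, and the job is handed in when it is done.

Besides the shell and the picture viewer there is one more tool, called after "Request:" as a command line: name --argument value ..., lists and objects as JSON in quotes. move_arm: Moves the arm, as the interface text tells. Its arguments: {"type":"object","properties":{"series":{"type":"array"},"squeeze":{"type":"number"}},"required":["series"]}

```bash
mkdir -p pics; cat > h.py <<'E'
import numpy as np, cv2
from workcell import bot
from scipy.spatial.transform import Rotation as Ro
def cam(n):
    p=bot.camera_params(n); f=240/np.tan(np.radians(p["fovy"])/2)
    K=np.array([[f,0,p["cx"]],[0,f,p["cy"]],[0,0,1]]); return p,K,np.array(p["dist_coeffs"],float)
def world(n,uv,d,st=None):
    p,K,D=cam(n); uv=np.asarray(uv,float).reshape(-1,1,2); n2=cv2.undistortPoints(uv,K,D).reshape(-1,2)
    d=np.asarray(d).reshape(-1,1); X=np.c_[n2,np.ones(len(n2))]*d
    if n=="wrist":
        T=np.array(p["tool_from_camera"]); X=X@T[:3,:3].T+T[:3,3]
        return X@Rt(st).T+np.array(st["position"])
    return (X-np.array(p["t"]))@np.array(p["R"])
def Rt(st):
    r=np.array(st["tool_rot"]); return r if r.shape==(3,3) else Ro.from_euler("xyz",r).as_matrix()
E
python3 - <<'E'
from h import *
s=bot.observe(); print(s)
for n in ("top","scene"):
    im,d=bot.grab_frame(n); cv2.imwrite(f"pics/{n}0.png",im[...,::-1]); np.save(n+"d.npy",d)
    for t in ("fault_lever","live_lever","spare_lever","fault_pivot"):
        r=bot.trace(n,t)
        for q in r[:3]:
            m=q["mask"]&(d>0); v,u=np.nonzero(m)
            P=world(n,np.c_[u,v],d[m]) if m.sum() else np.zeros((1,3))
            print(n,t,round(q["conf"],2),q["bbox"],np.median(P,0).round(3),P[P[:,2]>np.percentile(P[:,2],85)].mean(0).round(3) if len(P)>5 else "")
E
```

```text
{'clock': 0.0, 'qpos': array([-1.25321818,  0.52204953, -0.03632766,  1.5999974 ,  0.0212197 ,
        1.02111015, -0.11276256]), 'qd': array([-4.03433846e-04, -2.96398859e-05,  2.43557299e-03, -1.19903212e-03,
       -4.89206861e-04, -1.71130172e-03,  1.91795331e-05]), 'joint_efforts': array([ 1.76061849e-04, -9.27114058e+01,  1.98028632e+00, -3.69930339e+01,
        1.79184624e-02,  8.32136313e-03, -2.47939585e-05]), 'position': array([0.23623224, 0.57822684, 0.19860743]), 'tool_rot': array([-3.14041814e+00,  1.01069616e-04,  2.75385237e+00]), 'force': array([-0.25389737,  0.38273355,  0.1224539 ]), 'moment': array([ 0.02918146,  0.01496688, -0.04650614]), 'finger_force': 0.0, 'grip_width': 0.08534818080077397}
top fault_lever 0.55 [279.8, 229.6, 295.1, 246.0] [ 0.544 -0.145  0.115] [ 0.546 -0.144  0.119]
top live_lever 0.85 [325.0, 220.9, 335.9, 246.2] [ 0.557 -0.205  0.093] [ 0.57  -0.205  0.109]
top spare_lever 0.58 [360.3, 247.3, 376.3, 270.9] [ 0.521 -0.263  0.097] [ 0.51  -0.262  0.11 ]
top fault_pivot 0.97 [269.1, 206.2, 309.9, 277.8] [ 0.541 -0.145  0.07 ] [ 0.544 -0.145  0.091]
scene fault_lever 0.59 [283.7, 237.2, 299.6, 263.3] [ 0.541 -0.141  0.1  ] [ 0.545 -0.143  0.119]
scene fault_lever 0.35 [302.1, 219.0, 326.0, 249.6] [ 0.556 -0.202  0.09 ] [ 0.568 -0.203  0.109]
scene live_lever 0.53 [306.0, 216.2, 326.4, 249.6] [ 0.556 -0.202  0.09 ] [ 0.568 -0.203  0.109]
scene spare_lever 0.68 [343.7, 225.1, 364.9, 236.5] [ 0.511 -0.254  0.106] [ 0.509 -0.26   0.111]
scene fault_pivot 0.63 [263.7, 237.9, 318.0, 292.8] [ 0.534 -0.137  0.071] [ 0.543 -0.141  0.103]
```

```bash
python3 - <<'E'
import cv2,numpy as np
a=cv2.imread("pics/top0.png")[170:320,220:420]; b=cv2.imread("pics/scene0.png")[170:320,220:420]
cv2.imwrite("pics/c.png",np.vstack([cv2.resize(x,(400,300),interpolation=2) for x in(a,b)]))
from h import *
d=np.load("topd.npy"); v,u=np.nonzero(d>0); P=world("top",np.c_[u,v],d[d>0])
m=(abs(P[:,2]-.05)<.006)&(abs(P[:,0]-.54)<.15)&(abs(P[:,1]+.2)<.16)
print(m.sum(),P[m].min(0),P[m].max(0),cv2.minAreaRect((P[m][:,:2]*1000).astype(np.float32)))
m=(abs(P[:,2]-.072)<.006)&(abs(P[:,0]-.54)<.15)&(abs(P[:,1]+.2)<.16)
print(cv2.minAreaRect((P[m][:,:2]*1000).astype(np.float32)))
m=(abs(P[:,0]-.54)<.2)&(abs(P[:,1]+.2)<.2)&(P[:,2]>.13);print(m.sum(),P[m].max(0) if m.any() else 0)
E
```

```text
3202 [ 0.46972441 -0.30317184  0.04400342] [ 0.61241147 -0.10541941  0.05597442] ((540.8983764648438, -204.15707397460938), (194.6333770751953, 135.78672790527344), 87.04035949707031)
((540.6738891601562, -204.41299438476562), (170.28070068359375, 102.87322998046875), 87.25077056884766)
226 [ 0.73998133 -0.08100268  0.27365769]
```

View pics/c.png

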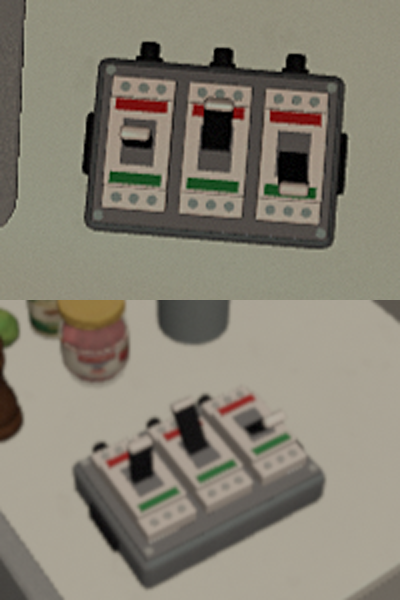

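View pics/scene0.png

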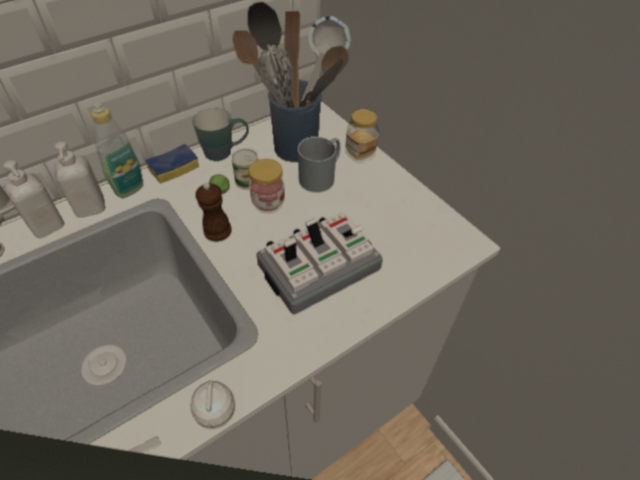

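The left breaker (as seen in the top view, y≈-0.145) is tripped. The middle one is live and the right one is the spare. The box yaw is about -0.05.

```bash
python3 - <<'E'
from h import *
s=bot.observe(); R=Rt(s)
for w in ([.236,.578,.27],[.42,.2,.27],[.574,-.146,.25],[.574,-.146,.17]):
    print(w,(R.T@(np.array(w)-s["position"])*100).round(1))
print(Ro.from_matrix(R.T@Ro.from_euler("xyz",[np.pi,0,np.pi-.052]).as_matrix()).as_rotvec())
d=np.load("topd.npy"); v,u=np.nonzero(d>0); P=world("top",np.c_[u,v],d[d>0])
m=(P[:,2]>.15)&(P[:,2]<.6)&(P[:,0]>.3)&(P[:,0]<.8)&(abs(P[:,1])<.7)
import collections
c=collections.defaultdict(float)
for p in P[m]: k=(round(p[0],1),round(p[1],1)); c[k]=max(c[k],round(float(p[2]),2))
print(sorted(c.items()))
E
```

```text
[0.236, 0.578, 0.27] [ 0.  -0.1 -7.1]
[0.42, 0.2, 0.27] [-31.3 -28.1  -7.1]
[0.574, -0.146, 0.25] [-58.7 -54.3  -5.1]
[0.574, -0.146, 0.17] [-58.7 -54.3   2.9]
[-4.67663994e-05 -5.49999972e-06 -3.35869814e-01]
[((np.float64(0.3), np.float64(-0.5)), 0.33), ((np.float64(0.4), np.float64(-0.5)), 0.34), ((np.float64(0.5), np.float64(-0.5)), 0.34), ((np.float64(0.6), np.float64(-0.5)), 0.34), ((np.float64(0.7), np.float64(-0.5)), 0.35), ((np.float64(0.7), np.float64(-0.4)), 0.28), ((np.float64(0.7), np.float64(-0.3)), 0.27), ((np.float64(0.8), np.float64(-0.5)), 0.36), ((np.float64(0.8), np.float64(-0.4)), 0.28), ((np.float64(0.8), np.float64(-0.3)), 0.31), ((np.float64(0.8), np.float64(0.2)), 0.28)]
```

Request:
move_arm --series '[[[0,0,-7],[0,0,0],0],[[0,0,-7],[0,0,0],0],[[-58.7,-54.3,-5.1],[0,0,-0.336],0],[[-58.7,-54.3,-5.1],[0,0,-0.336],0],[[-58.7,-54.3,-5.1],[0,0,-0.336],0],[[-58.7,-54.3,-5.1],[0,0,-0.336],0],[[-58.7,-54.3,-5.1],[0,0,-0.336],0],[[-58.7,-54.3,-5.1],[0,0,-0.336],0],[[-58.7,-54.3,-5.1],[0,0,-0.336],0],[[-58.7,-54.3,-5.1],[0,0,-0.336],0],[[-58.7,-54.3,-5.1],[0,0,-0.336],0],[[-58.7,-54.3,-5.1],[0,0,-0.336],0],[[-58.7,-54.3,-5.1],[0,0,-0.336],0],[[-58.7,-54.3,-5.1],[0,0,-0.336],0],[[-58.7,-54.3,-5.1],[0,0,-0.336],0],[[-58.7,-54.3,-5.1],[0,0,-0.336],0],[[-58.7,-54.3,-5.1],[0,0,-0.336],0],[[-58.7,-54.3,-5.1],[0,0,-0.336],0],[[-58.7,-54.3,-5.1],[0,0,-0.336],0],[[-58.7,-54.3,-5.1],[0,0,-0.336],0]]'

```text
clock: 2.17
position: [0.5538, -0.103, 0.2515]
tool_rot: [3.142, 0.0, 3.09]
force: [0.6, 0.9, 0.2]
grip_width: 0.0001
finger_force: 0.0
```

Request:
move_arm --series '[[[-2.2,-4.2,0],[0,0,0],0],[[-2.2,-4.2,4],[0,0,0],0],[[-2.2,-4.2,8],[0,0,0],0],[[-2.2,-4.2,8],[0,0,0],0],[[-2.2,-4.2,8],[0,0,0],0]]'

```text
clock: 2.58
position: [0.5723, -0.1437, 0.1709]
tool_rot: [3.141, -0.003, 3.09]
force: [0.2, -0.2, 1.6]
grip_width: 0.0001
finger_force: 0.0
```

```bash
cat > look.py <<'E'
import sys
from h import *
s=bot.observe(); im,d=bot.grab_frame("wrist"); cv2.imwrite(f"pics/{sys.argv[1]}.png",im[...,::-1])
print(s["position"],s["tool_rot"],s["qpos"].round(2),s["force"].round(1))
for n in ("wrist","top","scene"):
    if n!="wrist": im,d=bot.grab_frame(n); cv2.imwrite(f"pics/{sys.argv[1]}{n}.png",im[...,::-1])
    for t in ("fault_lever","live_lever","spare_lever","fault_pivot"):
        for q in bot.trace(n,t)[:2]:
            m=q["mask"]&(d>0); v,u=np.nonzero(m)
            if m.sum()<10: continue
            P=world(n,np.c_[u,v],d[m],s); print(n,t,round(q["conf"],2),[int(x) for x in q["bbox"]],np.median(P,0).round(3),P[P[:,2]>np.percentile(P[:,2],80)].mean(0).round(3))
E
python3 look.py w1
```

```text
[ 0.57228294 -0.14367152  0.17085525] [ 3.141278   -0.00324226  3.08978973] [-0.03  0.51  0.24  1.73 -0.15  0.92  1.8 ] [ 0.2 -0.2  1.6]
wrist fault_lever 0.69 [299, 194, 331, 219] [ 0.544 -0.144  0.117] [ 0.548 -0.143  0.12 ]
wrist live_lever 0.88 [216, 198, 252, 257] [ 0.559 -0.203  0.095] [ 0.571 -0.204  0.11 ]
wrist live_lever 0.58 [123, 159, 179, 206] [ 0.52  -0.259  0.099] [ 0.511 -0.261  0.111]
wrist spare_lever 0.93 [122, 159, 179, 206] [ 0.52  -0.259  0.1  ] [ 0.511 -0.261  0.111]
wrist fault_pivot 0.7 [280, 133, 347, 259] [ 0.54  -0.143  0.072] [ 0.543 -0.143  0.093]
top spare_lever 0.89 [362, 246, 377, 273] [ 0.521 -0.263  0.096] [ 0.51  -0.263  0.109]
top fault_pivot 0.62 [279, 215, 308, 273] [ 0.52  -0.159  0.07 ] [ 0.526 -0.161  0.165]
scene fault_lever 0.79 [282, 236, 299, 263] [ 0.541 -0.141  0.101] [ 0.546 -0.143  0.118]
scene live_lever 0.83 [303, 217, 324, 247] [ 0.555 -0.202  0.092] [ 0.568 -0.203  0.108]
scene spare_lever 0.55 [342, 222, 365, 236] [ 0.511 -0.254  0.106] [ 0.47  -0.223  0.172]
scene spare_lever 0.52 [306, 220, 320, 245] [ 0.556 -0.202  0.094] [ 0.567 -0.202  0.108]
scene fault_pivot 0.75 [264, 238, 318, 289] [ 0.535 -0.137  0.071] [ 0.541 -0.141  0.096]
```

View pics/w1.png

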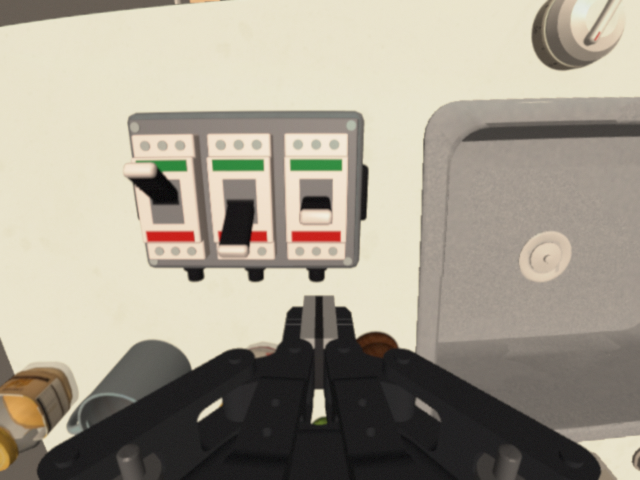

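The wrist view confirms it. The tripped lever's tip is at px (315,210), with live at (235,245) and spare at (140,170). The shut fingers are on its red side, so I'll lower them there.

Request:
move_arm --series '[[[-0.5,0,2],[0,0,0],0],[[-0.5,0,5],[0,0,0],0],[[-0.5,0,7.1],[0,0,0],0],[[-0.5,0,7.1],[0,0,0],0],[[-0.5,0,7.1],[0,0,0],0]]'

```text
clock: 3.75
position: [0.5777, -0.1444, 0.1001]
tool_rot: [-3.142, -0.002, 3.09]
force: [-0.3, -0.2, 0.9]
grip_width: -0.0001
finger_force: 0.0
```

Next, sweep 4 cm toward green, to x≈0.538.

Request:
move_arm --series '[[[1,0,0],[0,0,0],0],[[1.5,0,0],[0,0,0],0],[[2,0,0],[0,0,0],0],[[2.5,0,0],[0,0,0],0],[[3,0,0],[0,0,0],0],[[3.5,0,0],[0,0,0],0],[[4,0,0],[0,0,0],0],[[4,0,0],[0,0,0],0],[[4,0,0],[0,0,0],0]]'

```text
clock: 4.5
position: [0.5382, -0.1422, 0.1005]
tool_rot: [3.142, 0.0, 3.09]
force: [0.1, -0.0, -0.3]
grip_width: 0.0003
finger_force: 0.0
```

```bash
python3 look.py w2 | grep -v top
```

```text
[ 0.5381505  -0.14218803  0.10052686] [3.14158395e+00 1.75000775e-04 3.08970505e+00] [-0.01  0.55  0.22  1.88 -0.17  0.73  1.83] [ 0.1 -0.  -0.3]
wrist fault_lever 0.59 [292, 270, 333, 300] [ 0.542 -0.145  0.093] [ 0.542 -0.147  0.107]
wrist live_lever 0.85 [190, 273, 238, 355] [ 0.559 -0.203  0.095] [ 0.57  -0.204  0.109]
wrist spare_lever 0.79 [61, 239, 145, 278] [ 0.517 -0.255  0.103] [ 0.511 -0.261  0.111]
wrist fault_pivot 0.91 [272, 188, 355, 335] [ 0.526 -0.143  0.072] [ 0.536 -0.143  0.084]
scene fault_lever 0.77 [281, 241, 299, 263] [ 0.541 -0.139  0.097] [ 0.543 -0.137  0.115]
scene live_lever 0.52 [304, 219, 320, 246] [ 0.556 -0.202  0.091] [ 0.566 -0.203  0.107]
scene fault_pivot 0.66 [265, 240, 317, 289] [ 0.533 -0.136  0.07 ] [ 0.541 -0.139  0.091]
```

View pics/w2.png

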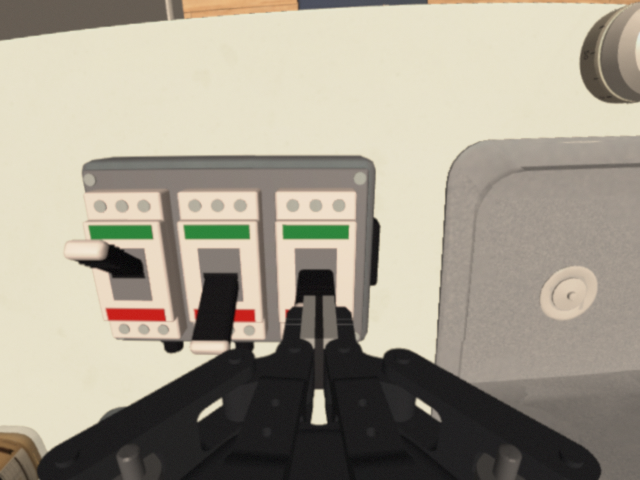

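```bash
python3 - <<'E'
import cv2,numpy as np
a=cv2.imread("pics/w2scene.png")[160:310,220:420]; b=cv2.imread("pics/w2.png")[180:360,250:390]
cv2.imwrite("pics/c2.png",np.hstack([cv2.resize(a,(400,300),interpolation=2),cv2.resize(b,(233*4//3,300),interpolation=2)]))
E
```

```text
(no output)
```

View pics/c2.png

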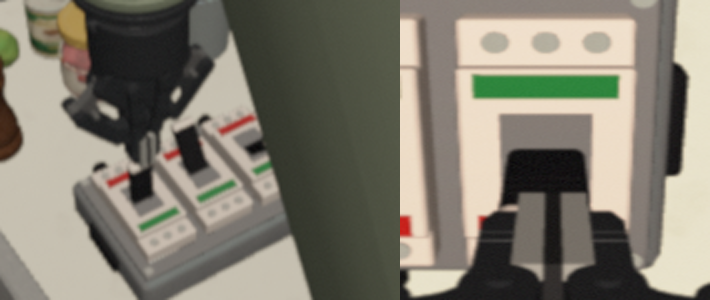

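```bash
python3 - <<'E'
from h import *
s=bot.observe(); im,d=bot.grab_frame("wrist")
p,K,D=cam("wrist"); T=np.array(p["tool_from_camera"]); print(T.round(3))
for z in (0,-.019,-.04):
    C=np.linalg.inv(T)@[0,0,z,1]; print(z,cv2.projectPoints(C[:3].reshape(1,1,3),np.zeros(3),np.zeros(3),K,D)[0].ravel())
v=np.arange(230,345,6)
for c in (318,300):
  print(c); u=np.full(len(v),c); P=world("wrist",np.c_[u,v],d[v,u],s)
  for a,b,q in zip(v,P,im[v,u]): print(a,b.round(3),q)
E
```

```text
[[ 0.001 -0.951 -0.309  0.079]
 [ 1.     0.001  0.001  0.001]
 [-0.001 -0.309  0.951 -0.175]
 [ 0.     0.     0.     1.   ]]
0 [316.62580897 282.55488885]
-0.019 [316.45369581 298.35100643]
-0.04 [316.2173686  320.09572084]
318
230 [ 0.516 -0.14   0.072] [ 45 133  59]
236 [ 0.52  -0.141  0.073] [ 47 133  62]
242 [ 0.524 -0.141  0.072] [238 222 202]
248 [ 0.528 -0.141  0.072] [183 164 150]
254 [ 0.532 -0.141  0.073] [133 124 118]
260 [ 0.535 -0.141  0.074] [131 122 116]
266 [ 0.539 -0.142  0.073] [133 124 117]
272 [ 0.542 -0.142  0.077] [19 19 19]
278 [ 0.542 -0.142  0.086] [16 13 12]
284 [ 0.542 -0.142  0.094] [20 18 16]
290 [ 0.543 -0.142  0.101] [19 17 16]
296 [ 0.528 -0.141  0.137] [25 23 21]
302 [ 0.528 -0.141  0.143] [28 25 23]
308 [ 0.528 -0.141  0.148] [24 21 19]
314 [ 0.528 -0.141  0.153] [27 25 25]
320 [ 0.528 -0.141  0.158] [27 24 24]
326 [ 0.528 -0.141  0.162] [27 24 23]
332 [ 0.528 -0.141  0.166] [26 25 22]
338 [ 0.528 -0.141  0.17 ] [42 38 36]
344 [ 0.53  -0.141  0.171] [51 46 45]
300
230 [ 0.516 -0.151  0.073] [ 45 133  62]
236 [ 0.519 -0.151  0.073] [ 44 131  60]
242 [ 0.524 -0.152  0.072] [238 222 201]
248 [ 0.527 -0.152  0.073] [182 163 149]
254 [ 0.531 -0.152  0.072] [134 124 117]
260 [ 0.535 -0.152  0.073] [132 124 116]
266 [ 0.539 -0.153  0.072] [131 123 116]
272 [ 0.541 -0.153  0.077] [26 25 23]
278 [ 0.542 -0.152  0.085] [15 16 14]
284 [ 0.542 -0.152  0.094] [21 18 18]
290 [ 0.542 -0.151  0.101] [19 18 16]
296 [ 0.542 -0.151  0.107] [20 18 22]
302 [ 0.543 -0.151  0.114] [79 69 64]
308 [ 0.531 -0.149  0.142] [35 34 33]
314 [ 0.532 -0.149  0.146] [33 30 30]
320 [ 0.532 -0.148  0.151] [42 39 39]
326 [ 0.46  -0.137  0.275] [57 54 51]
332 [ 0.532 -0.148  0.16 ] [76 72 67]
338 [ 0.528 -0.147  0.17 ] [77 73 67]
344 [ 0.525 -0.147  0.177] [30 30 29]
```

The wrist depth shows the real fingertips end about 35 mm above the reported TCP, at z≈0.135. They passed over the lever, which is still upright. I'll check clearances before going lower.

```bash
python3 - <<'E'
from h import *
s=bot.observe(); im,d=bot.grab_frame("wrist")
v,u=np.nonzero(d>0); P=world("wrist",np.c_[u,v],d[d>0],s)-s["position"]
m=(abs(P[:,1])<.12)&(P[:,2]>.022)&(P[:,0]>-.05)&(P[:,0]<.05)
P=P[m]
for y in np.arange(-.11,.12,.01):
    q=P[abs(P[:,1]-y)<.005]; print(round(y,2),len(q),q[:,2].min().round(3) if len(q) else "", q[q[:,2]>.03][:,0].min().round(3) if (q[:,2]>.03).any() else "")
for n in("scene",):
    im,d=bot.grab_frame(n); v,u=np.nonzero(d>0); P=world(n,np.c_[u,v],d[d>0]); 
    m=(np.hypot(P[:,0]-.538,P[:,1]+.142)<.03)&(P[:,2]>.12); 
    h,_=np.histogram(P[m][:,2],np.arange(.12,.2,.005)); print(h)
E
```

```text
-0.11 0  
-0.1 0  
-0.09 0  
-0.08 0  
-0.07 0  
-0.06 636 0.111 -0.016
-0.05 3330 0.099 -0.017
-0.04 5552 0.085 -0.015
-0.03 4412 0.077 -0.015
-0.02 3013 0.073 -0.021
-0.01 6136 0.038 -0.021
-0.0 6586 0.035 -0.02
0.01 6734 0.035 -0.02
0.02 3791 0.072 -0.019
0.03 4120 0.076 -0.013
0.04 5879 0.083 -0.011
0.05 3527 0.095 -0.011
0.06 1440 0.107 -0.012
0.07 0  
0.08 0  
0.09 0  
0.1 0  
0.11 0  
[  0   0   5  19  31  32  37  40  33  27  23  52  76 122  40  41]
```

Request:
move_arm --series '[[[-2,0,0],[0,0,0],0],[[-4,0,0],[0,0,0],0],[[-4,0,0],[0,0,0],0],[[-4,0,1.6],[0,0,0],0],[[-4,0,3.2],[0,0,0],0],[[-4,0,3.2],[0,0,0],0],[[-4,0,3.2],[0,0,0],0]]'

```text
clock: 5.98
position: [0.5776, -0.1443, 0.0681]
tool_rot: [-3.142, -0.001, 3.09]
force: [-0.4, 0.8, 1.0]
grip_width: 0.0004
finger_force: 0.0
```

Request:
move_arm --series '[[[1,0,0],[0,0,0],0],[[1.5,0,0],[0,0,0],0],[[2,0,0],[0,0,0],0],[[2.5,0,0],[0,0,0],0]]'

```text
clock: 6.32
position: [0.5537, -0.1431, 0.0694]
tool_rot: [-3.141, 0.002, 3.09]
force: [2.3, -1.2, 3.2]
grip_width: -0.0
finger_force: 1.3
```

```bash
python3 look.py w3 | grep -v top
```

```text
[ 0.55367213 -0.14312213  0.06935396] [-3.14135593e+00  2.03667929e-03  3.08976119e+00] [ 0.01  0.62  0.2   1.86 -0.19  0.68  1.84] [ 2.3 -1.2  3.2]
wrist fault_lever 0.88 [286, 258, 342, 297] [ 0.534 -0.143  0.117] [ 0.537 -0.143  0.119]
wrist live_lever 0.96 [163, 266, 223, 365] [ 0.558 -0.202  0.094] [ 0.569 -0.204  0.109]
wrist spare_lever 0.96 [4, 225, 112, 274] [ 0.518 -0.255  0.102] [ 0.511 -0.261  0.111]
wrist spare_lever 0.4 [264, 169, 363, 347] [ 0.528 -0.143  0.072] [ 0.533 -0.143  0.102]
wrist fault_pivot 0.87 [264, 171, 363, 347] [ 0.528 -0.143  0.072] [ 0.534 -0.143  0.102]
scene fault_lever 0.5 [283, 243, 300, 264] [ 0.534 -0.14   0.104] [ 0.533 -0.142  0.117]
scene live_lever 0.65 [306, 218, 323, 247] [ 0.556 -0.202  0.092] [ 0.566 -0.202  0.11 ]
scene fault_pivot 0.6 [262, 244, 317, 288] [ 0.529 -0.135  0.071] [ 0.534 -0.139  0.092]
```

View pics/w3.png

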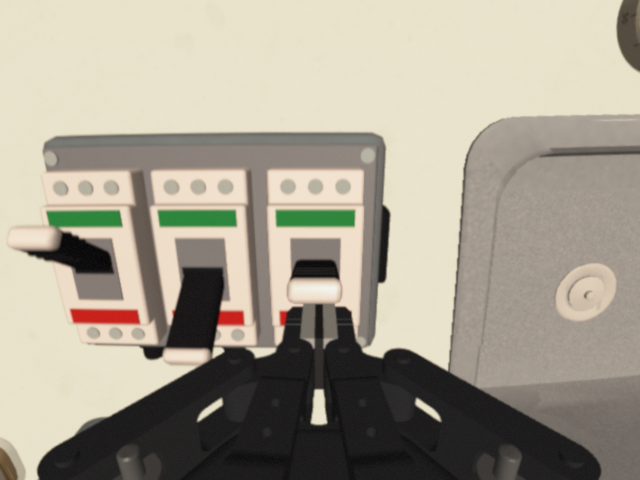

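The lever's white tip (315,290) is now in front of the fingers and moving toward green. I'll keep going.

Request:
move_arm --series '[[[0.5,0,0],[0,0,0],0],[[0.9,0,0],[0,0,0],0],[[1.3,0,0],[0,0,0],0],[[1.7,0,0],[0,0,0],0],[[1.9,0,0],[0,0,0],0],[[1.9,0,0],[0,0,0],0],[[1.9,0,0],[0,0,0],0]]'

```text
clock: 7.65
position: [0.5339, -0.142, 0.0684]
tool_rot: [3.142, -0.0, 3.09]
force: [0.3, -0.7, 0.2]
grip_width: -0.0001
finger_force: 0.0
```

```bash
python3 look.py w4 | grep -v top
```

```text
[ 0.53386808 -0.14198098  0.06840874] [ 3.14154906e+00 -4.67853623e-04  3.08969611e+00] [ 0.01  0.6   0.2   1.91 -0.19  0.65  1.84] [ 0.3 -0.7  0.2]
wrist fault_lever 0.67 [288, 267, 338, 301] [ 0.515 -0.142  0.108] [ 0.516 -0.142  0.111]
wrist live_lever 0.56 [172, 307, 226, 380] [ 0.553 -0.204  0.087] [ 0.561 -0.207  0.099]
wrist spare_lever 0.63 [15, 267, 117, 310] [ 0.516 -0.254  0.103] [ 0.511 -0.261  0.111]
wrist fault_pivot 0.68 [263, 204, 361, 350] [ 0.514 -0.143  0.072] [ 0.518 -0.142  0.099]
scene live_lever 0.56 [308, 219, 322, 248] [ 0.551 -0.203  0.084] [ 0.555 -0.202  0.106]
scene fault_pivot 0.71 [263, 245, 319, 287] [ 0.519 -0.132  0.07 ] [ 0.527 -0.135  0.091]
```

Request:
move_arm --series '[[[0.2,0,0],[0,0,0],0],[[0.4,0,0],[0,0,0],0],[[0.4,0,0],[0,0,0],0],[[0.4,0,0],[0,0,0],0]]'

```text
clock: 8.73
position: [0.5315, -0.1419, 0.0689]
tool_rot: [-3.141, 0.003, 3.09]
force: [5.9, -1.2, 0.3]
grip_width: 0.0001
finger_force: 2.7
```

```bash
python3 look.py w5 | grep -v top
```

```text
[ 0.53153247 -0.14189263  0.06891458] [-3.14127231e+00  3.00641502e-03  3.08985130e+00] [ 0.01  0.59  0.2   1.92 -0.19  0.65  1.84] [ 5.9 -1.2  0.3]
wrist fault_lever 0.55 [288, 267, 341, 304] [ 0.513 -0.143  0.108] [ 0.515 -0.142  0.11 ]
wrist fault_lever 0.49 [266, 210, 362, 352] [ 0.513 -0.143  0.072] [ 0.516 -0.142  0.098]
wrist live_lever 0.98 [175, 308, 228, 377] [ 0.552 -0.204  0.085] [ 0.559 -0.207  0.098]
wrist spare_lever 0.88 [17, 274, 123, 313] [ 0.515 -0.254  0.104] [ 0.511 -0.261  0.111]
wrist fault_pivot 0.84 [266, 207, 363, 352] [ 0.513 -0.143  0.072] [ 0.516 -0.142  0.098]
scene fault_lever 0.53 [283, 253, 307, 269] [ 0.515 -0.135  0.104] [ 0.513 -0.14   0.109]
scene live_lever 0.59 [309, 221, 326, 244] [ 0.549 -0.204  0.083] [ 0.556 -0.206  0.094]
scene spare_lever 0.22 [307, 220, 322, 245] [ 0.549 -0.202  0.083] [ 0.557 -0.205  0.096]
scene fault_pivot 0.59 [265, 247, 318, 290] [ 0.519 -0.132  0.07 ] [ 0.527 -0.137  0.087]
```

View pics/w5.png

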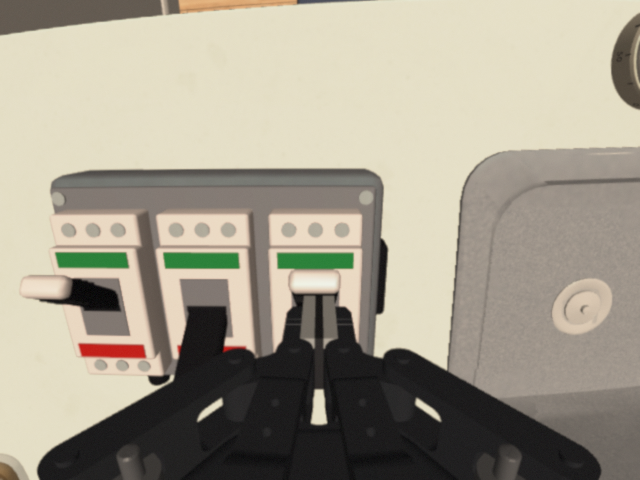

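The steady 6 N shows the lever is against its OFF stop, with the tip at the green stripe (315,282). I'll go over to the green side of it.

Request:
move_arm --series '[[[-0.6,0,0],[0,0,0],0],[[-0.6,0,-2.5],[0,0,0],0],[[-0.6,0,-5],[0,0,0],0],[[-0.6,0,-5],[0,0,0],0],[[2,0,-5],[0,0,0],0],[[4.6,0,-5],[0,0,0],0],[[4.6,0,-5],[0,0,0],0],[[4.6,0,-2.5],[0,0,0],0],[[4.6,0,-1],[0,0,0],0],[[4.6,0,-0.2],[0,0,0],0],[[4.6,0,-0.2],[0,0,0],0],[[4.6,0,-0.2],[0,0,0],0]]'

```text
clock: 10.48
position: [0.4842, -0.1395, 0.0704]
tool_rot: [-3.142, -0.001, 3.09]
force: [0.4, -0.9, 0.6]
grip_width: 0.0002
finger_force: 0.0
```

Request:
move_arm --series '[[[0,0,1],[0,0,0],0],[[0,0,1],[0,0,0],0],[[-1,0,1],[0,0,0],0],[[-1.6,0,1],[0,0,0],0],[[-2.2,0,1],[0,0,0],0],[[-2.8,0,1],[0,0,0],0],[[-3.4,0,1],[0,0,0],0],[[-4,0,1],[0,0,0],0],[[-4.6,0,1],[0,0,0],0],[[-5.2,0,1],[0,0,0],0],[[-5.7,0,1],[0,0,0],0],[[-6.2,0,1],[0,0,0],0],[[-6.5,0,1],[0,0,0],0],[[-6.5,0,1],[0,0,0],0],[[-6.5,0,1],[0,0,0],0]]'

```text
clock: 11.73
position: [0.5495, -0.1428, 0.0604]
tool_rot: [-3.141, 0.001, 3.09]
force: [-0.4, 0.6, 0.4]
grip_width: 0.0001
finger_force: 0.0
```

Not at the stop yet, so push a few mm more.

Request:
move_arm --series '[[[-0.2,0,0],[0,0,0],0],[[-0.4,0,0],[0,0,0],0],[[-0.6,0,0],[0,0,0],0],[[-0.6,0,0],[0,0,0],0],[[-0.6,0,0],[0,0,0],0]]'

```text
clock: 12.15
position: [0.5526, -0.143, 0.06]
tool_rot: [3.141, -0.005, 3.089]
force: [-15.8, 1.9, 9.4]
grip_width: 0.0001
finger_force: 9.3
```

```bash
python3 look.py w6 | grep -v top
```

```text
[ 0.55255172 -0.14299273  0.06002426] [ 3.14098292 -0.00501606  3.08920688] [ 0.01  0.64  0.2   1.86 -0.19  0.67  1.84] [-15.8   1.9   9.4]
wrist fault_lever 0.62 [293, 274, 334, 303] [ 0.548 -0.146  0.075] [ 0.551 -0.149  0.081]
wrist live_lever 0.63 [153, 275, 221, 380] [ 0.558 -0.203  0.093] [ 0.568 -0.206  0.108]
wrist fault_pivot 0.57 [259, 174, 367, 352] [ 0.525 -0.143  0.072] [ 0.536 -0.144  0.074]
scene live_lever 0.87 [307, 218, 324, 246] [ 0.555 -0.203  0.09 ] [ 0.564 -0.204  0.108]
scene fault_pivot 0.62 [264, 243, 317, 291] [ 0.528 -0.135  0.07 ] [ 0.54  -0.141  0.076]
```

The steady 16 N shows it is at the ON stop. Back off, rise clear and check.

Request:
move_arm --series '[[[1,0,0],[0,0,0],0],[[3,0,0],[0,0,0],0],[[3,0,-3],[0,0,0],0],[[3,0,-7],[0,0,0],0],[[3,0,-11],[0,0,0],0],[[3,0,-12],[0,0,0],0],[[3,0,-12],[0,0,0],0],[[3,0,-12],[0,0,0],0]]'

```text
clock: 13.57
position: [0.5257, -0.1414, 0.1809]
tool_rot: [3.142, 0.002, 3.09]
force: [0.6, 0.8, -0.9]
grip_width: 0.0001
finger_force: 0.0
```

```bash
python3 look.py w7 | grep -v top
```

```text
[ 0.5256646  -0.14143325  0.18093135] [3.14154659e+00 1.75708658e-03 3.08995875e+00] [-0.04  0.43  0.26  1.85 -0.14  0.89  1.8 ] [ 0.6  0.8 -0.9]
wrist fault_lever 0.71 [303, 248, 332, 289] [ 0.558 -0.144  0.089] [ 0.567 -0.144  0.101]
wrist live_lever 0.61 [226, 250, 258, 309] [ 0.558 -0.203  0.094] [ 0.57  -0.204  0.109]
wrist spare_lever 0.88 [138, 223, 189, 254] [ 0.519 -0.258  0.102] [ 0.511 -0.261  0.111]
wrist fault_pivot 0.64 [285, 191, 346, 303] [ 0.536 -0.143  0.072] [ 0.555 -0.144  0.089]
scene fault_lever 0.83 [272, 233, 297, 261] [ 0.56  -0.143  0.089] [ 0.572 -0.143  0.106]
scene live_lever 0.62 [305, 218, 322, 245] [ 0.556 -0.202  0.091] [ 0.567 -0.203  0.107]
scene spare_lever 0.47 [343, 225, 362, 236] [ 0.514 -0.252  0.1  ] [ 0.508 -0.257  0.111]
scene fault_pivot 0.67 [267, 236, 316, 288] [ 0.537 -0.138  0.071] [ 0.561 -0.142  0.093]
```

View pics/w7.png

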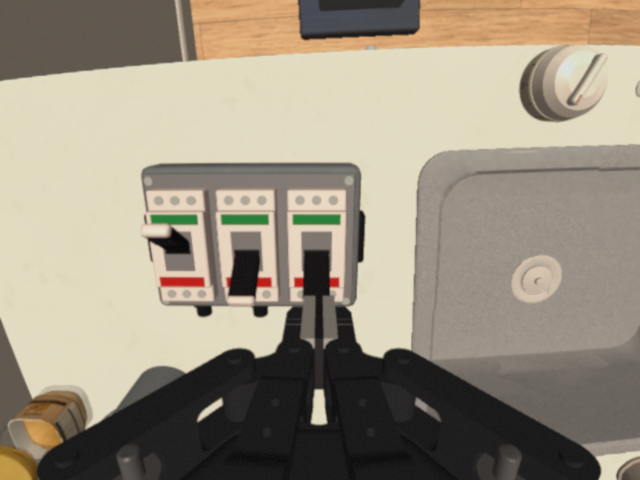

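The tripped lever now leans to red at (317,270), at the same angle as the live one (scene tips at x 0.572 and 0.567). The spare is still over green and the arm is clear, so I'm handing in.

```bash
python3 -c "
from workcell import bot; print(bot.job_done())"
```

```text
the job is handed in; nothing more can be done
None
```

I pushed the tripped breaker's lever to its OFF stop, threw it to its ON stop and handed the job in; the last images show the other two levers unchanged and the arm clear, but the hand-in gave no verdict.

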